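# Index the specimen table to the reference block

## Robot

A 6-joint arm with a two-finger parallel gripper is mounted at the origin on a cart in front of the work surface, level with it; the furniture and walls round the work are solid. World frame = base frame: x ahead of the robot, y to its left, z up, the work surface at z = 0. Lengths are in m, angles in degrees, forces in N, time in s.
With the tool pointing down it reaches from about 0.3 to 0.75 m from the base axis. Payload 8.5 kg.
Tool frame: the origin (TCP) lies between the finger pads; the fingertips stand env.finger_overhang ahead of it and the grasp point (between the pads) lies 2 mm behind it (env.finger_overhang is the distance from the TCP to the fingertips, in m); z points along the fingers, y is the line along which they close (so a half turn about z gives the same grasp; the last joint's range is limited). The gripper opens to 85 mm and grips with 20 to 120 N. Pads are 22 mm wide; open, the fingers measure 114 mm over their backs; the gripper's body (76 mm by 85 mm) begins 54 mm behind the grasp point. The pads swing forward as they close: fully open they stand 13 mm farther back than shut.
Start: joints at [-82.466, 21.807, 74.336, -0, 83.858, -12.336], TCP at [0.187, -0.517, 0.211] pointing down, gripper open.
Joint ranges: [-178.18, 178.18], [-50.72, 133.34], [12.68, 142.11], [-81.47, 261.47], [9.98, 163.14], [-165.26, 165.26]. Speed limits (degrees/s): [136.94, 136.94, 180, 180, 180, 180].

## Interface

Orientations are given as a 3x3 rotation matrix whose columns are the frame's x, y, z axes.
In Python, from rig import env gives the robot as it stands. The module is installed in compiled form; this text tells all that it offers.
- The arm moves only by the tool jog_arm, never from a script. Its arguments are lists of equal length, an entry for each row: "hand": the finger opening in m, from 0 to 0.0854; "travel": the shift along the world's x, y, z in m, a list of three; "yaw": the turn about the world's z in rad. A call has exactly 5 rows; each row shifts and turns the commanded pose from where the row before left it; what a row does not reach is not made up. A row lasts 1/8 s, in which the tool goes at most 62.5 mm and 10.7 degrees, less where a joint would pass 70% of its speed; a pose out of reach is approached as far as the arm can. A call is refused whole if a number of a shift passes 0.0625 or a number of a turn 0.188, either way. A call with a gripper value outside its range is refused whole. The fingers move at their own pace and stop on an object; "grip_force" is the grip in N (left out, the last holds). Time passes only in rows, so rows that do not move let the fingers close, or fill a call up. It gives the time, the measured TCP pose, the force, the opening and the grip force at its end, in the units of the state.
- env.observe(): the state, without advancing time (a new reading comes with each control period).
- env.get_image(name): name is "scene" or "top" or "wrist"; returns the picture (400x640x3 uint8, red, green, blue); there is no depth.
- env.calibration(name): a dict with "fx", "fy", "cx", "cy" (pixels), "position" and "rotation" of the camera in the world; the wrist camera has in their place "hand_eye" (4x4, takes a point from camera to tool coordinates, whose origin is the TCP and whose axes are the flange's). Camera axes: x right, y down, z forward; pixel columns grow to the right and rows downward; lengths in m; the calibration is good to about 2 mm. A picture is of the moment at which its call begins: read the wrist's pose just before it. calibration takes no time and is no camera call.
- env.close_job(): hands the job in; it is judged then, once.
The state is a dict: "time_s": time; "q": joint angles; "qvel": joint speeds; "joint_efforts": joint torques, N m; "position": TCP position; "tool_rot": TCP orientation; "ft_force": force on the tool from outside, world axes, zero at the start; "wrist_torque": the same for the moment, N m; "grip_width": finger opening in m; "gripper_force": force on a finger pad.
Only numpy, scipy, OpenCV 4.12 (cv2) and the standard library are available. Lean on these libraries where they do the work, as an engineer would, in place of code of your own. Each camera call takes 0.05 s, during which the arm holds its last target. There are 200 camera calls.

## Task

On the eight-station specimen table, bring the wide flat round steel reference block to the fixed pointer, which is one hole away: with a fingertip press the spring plunger's black knob down, turn the table one station with it in the direction that brings the block to the pointer, and let the plunger spring back up in the next hole. Nothing is to be grasped: do not touch or lift the pieces lying on the table, and leave the things standing around it where they are. Finish with the hand clear.

Things in the scene. Friction and masses are not known exactly. Their poses are not given: they have to be found in the camera images.
- index_base: fixed base of the rotary table, round, 196 mm in diameter; origin on the table's rotation axis at the work surface. Its own +x points from the axis to the pointer, a bracket 74 mm high whose steel tip stands 85 mm from the axis, 69 mm above the work surface (the bracket reaches 135 mm from the axis). The base carries a steel index plate with eight notches (the holes) in its rim, 45 degrees apart
- table_axis (a point): point on the vertical rotation axis, at the top face of the turning table, 46 mm above the work surface. The turning table is an aluminium disc 174 mm in diameter with eight seats marked by rings 38 mm wide, their centres 55 mm from the axis, 45 degrees apart
- turntable (a joint): angle of the turning table in rad, 0 at the start, positive anticlockwise seen from above; the neighbouring stations are at +0.785 and -0.785, the table turns to about 1.1 either way. Friction about 0.06 N m. It is locked (about 0.03 rad of play) while the plunger is up in a notch
- plunger_top (a point): centre of the flat top of the plunger's black round knob (36 mm wide, top 73 mm above the work surface when up), 110 mm from the axis, on an arm of the turning table; at the start opposite the pointer, and it goes round with the table. The knob stands 16 mm proud of its 46 mm wide housing. The friction of a fingertip that presses on it is enough to carry the table round
- plunger (a joint): how far the plunger is pressed down in m, 0 = up, 0.010 = fully pressed. Spring: about 4 N to start, 8 N at the stop. Pressed more than about 0.007 its key is below the index plate and the table can turn; let go between two notches it stays at about 0.006 with the key rubbing under the plate, and it springs up by itself on reaching a notch (the key falls in within about 3 degrees of the station, which leaves about 1.5 degrees of play)
- station (a point): point fixed on the base: the centre of the seat place at the pointer, 55 mm from the axis on the pointer's side, at the height of the table's top face (46 mm)
- ref_block_1: steel hardness reference block, flat round disc 52 mm in diameter, 12 mm high, lying loose on the seat 45 degrees to one side of the pointer or the other; origin at the centre of its underside
- specimen_04: mounted specimen, cylinder 30 mm in diameter, 18 mm high, lying loose on the seat on the other side of the pointer; origin at the centre of its underside
- loupe: bystander: stand loupe, upright barrel 36 mm in diameter, 36 mm high, on the bench beside the base; origin at the centre of its underside
- specimen_05: bystander: mounted specimen, cylinder 30 mm in diameter, 18 mm high, on the bench beside the base; origin at the centre of its underside
- petri_dish: bystander: clear dish 61 mm in diameter, 13 mm high, on the bench beside the base; origin at the centre of its underside
Things that resemble listed ones, but are neither listed nor needed, are in the scene too. What is shaped like the ref_block_1 but purple is not meant.

How it is judged:
By the outcome, as a careful person would: the job done as asked, in the order asked, and still so for the second after the job is handed in, with the robot touching nothing.
It also fails if it takes over 32 s, if anything falls off the work surface, if the arm or the gripper's body presses on something with over 40 N, if the wrist force passes 120 N, or if a joint passes its speed limit or range.

## Working session

There is one attempt and no reset: what is moved stays moved. The work goes in short steps, Python scripts to look and compute and a tool call to move; the robot and the scene stay as the last step left them, time stands still between calls to the robot, and variables do not carry over. Pictures are saved under pics/ and viewed, at most 10 in all, crops included, and the job is handed in when it is done.

Besides the shell and the picture viewer there is one more tool, called by a JSON object that holds its "fn" and its "kwargs". jog_arm: Moves the arm, as the interface text tells. Its arguments: {"type":"object","properties":{"hand":{"type":"array"},"travel":{"type":"array"},"yaw":{"type":"array"},"grip_force":{"type":"number"}},"required":["hand","travel","yaw"]}

```bash
mkdir -p pics; python3 - <<'E'
from rig import env
import cv2
for n in("top","scene"):
    cv2.imwrite(f"pics/{n}0.png",env.get_image(n)[:,:,::-1]); c=env.calibration(n); print(n,c)
s=env.observe(); print(s["time_s"],s["position"],s["tool_rot"],s["grip_width"],env.finger_overhang)
E
```

```text
top {'fx': 462.0811349003017, 'fy': 462.0811349003017, 'cx': 316.2456946893014, 'cy': 196.9643170138248, 'position': array([ 0.47046365, -0.3466558 ,  0.90503757]), 'rotation': array([[ 0.02440373, -0.98720014,  0.1576082 ],
       [-0.99967999, -0.02514863, -0.00273345],
       [ 0.0066621 , -0.15749105, -0.98749794]])}
scene {'fx': 437.8585841916517, 'fy': 437.8585841916517, 'cx': 321.43495719513, 'cy': 197.83166909947204, 'position': array([ 0.12822148, -0.83342397,  0.59000632]), 'rotation': array([[ 0.74361948, -0.40686905,  0.5305541 ],
       [-0.66856854, -0.44443024,  0.59623643],
       [-0.00679587, -0.7980848 , -0.60250683]])}
0.1 [ 0.18690634 -0.51697036  0.21089619] [[ 9.40465995e-01  3.39887770e-01 -1.26959815e-04]
 [ 3.39887657e-01 -9.40465215e-01  1.24898696e-03]
 [ 3.05114103e-04 -1.21778184e-03 -9.99999212e-01]] 0.08555070979124144 0.017
```

View pics/top0.png

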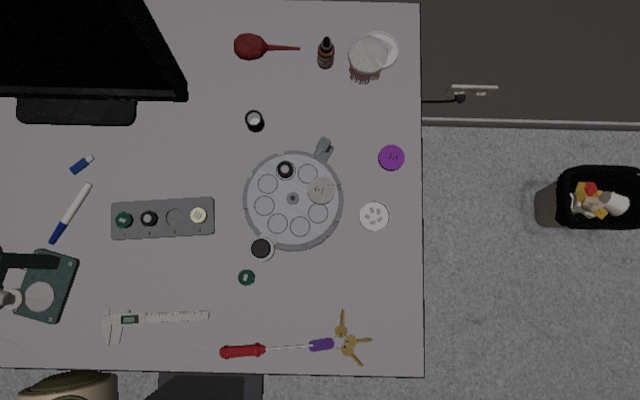

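View pics/scene0.png

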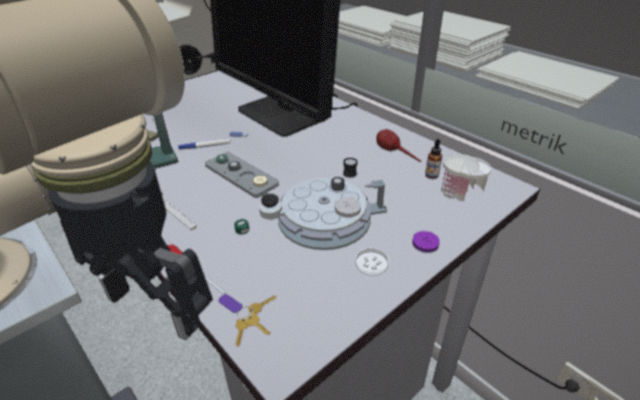

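```bash
cat > h.py <<'E'
from rig import env
import numpy as np, cv2
def ray(n,u,v,z):
    c=env.calibration(n); d=c["rotation"]@[(u-c["cx"])/c["fx"],(v-c["cy"])/c["fy"],1]
    p=c["position"]; return p+d*(z-p[2])/d[2]
def blob(im,box,lo,hi):
    x0,y0,x1,y1=box; g=cv2.cvtColor(im,cv2.COLOR_RGB2GRAY)[y0:y1,x0:x1]
    m=cv2.inRange(g,lo,hi); n,l,s,c=cv2.connectedComponentsWithStats(m)
    i=1+np.argmax(s[1:,4]); return c[i]+[x0,y0],s[i]
E
python3 - <<'E'
from h import *
im=env.get_image("top")
cv2.imwrite("pics/crop1.png",cv2.resize(im[125:275,225:425,::-1],(800,600),interpolation=cv2.INTER_CUBIC))
k,s=blob(im,(245,230,280,265),0,70); print("knob",k,s,ray("top",*k,.073))
h,s2=blob(im,(285,190,300,206),0,150); print("hub",h,s2,ray("top",*h,.046))
b=ray("top",321,190,.058); print("block",b,"spec",ray("top",285,170,.064),"ptr",ray("top",323,147,.07))
E
```

```text
knob [260.45874587 248.11221122] [  6   9  20  19 303] [ 0.50801322 -0.25137317  0.073     ]
hub [292.  197.5] [  0   0  15  16 240] [ 0.60538693 -0.30345201  0.046     ]
block [ 0.61899898 -0.35752481  0.058     ] spec [ 0.65397817 -0.2896574   0.064     ] ptr [ 0.69825543 -0.35924251  0.07      ]
```

View pics/crop1.png

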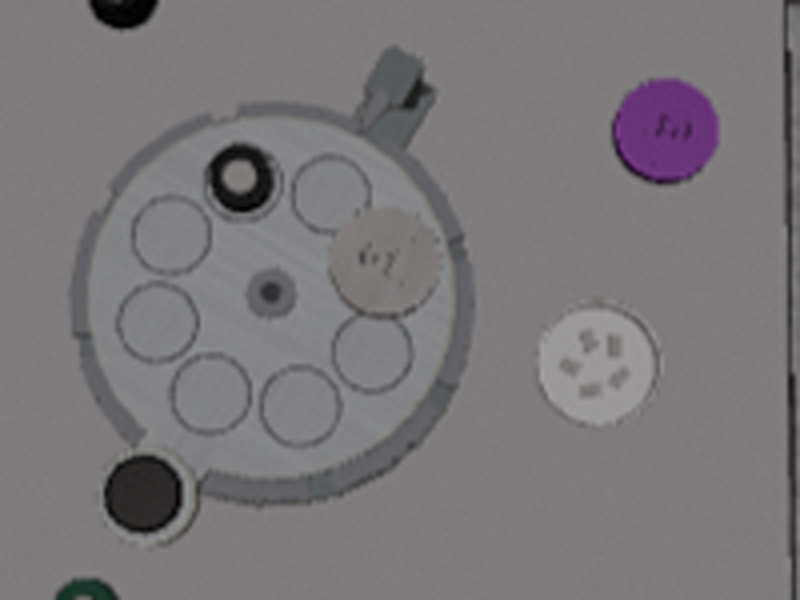

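The meant block is the grey disc at top (321,190); the purple disc at (391,157) is the decoy. The block is clockwise of the pointer at (323,147), so the table turns anticlockwise. The knob at (261,248) goes from about (0.508,-0.252) to about (0.499,-0.336).

{"fn": "jog_arm", "kwargs": {"hand": [0,0,0,0,0], "travel": [[0.032,0.0265,-0.008],[0.032,0.0265,-0.008],[0.032,0.0265,-0.008],[0.032,0.0265,-0.008],[0.032,0.0265,-0.008]], "yaw": [0,0,0,0,0]}}

```text
time_s: 0.78
position: [0.3478, -0.3837, 0.171]
tool_rot: [[0.941, 0.34, -0.0], [0.34, -0.941, 0.0], [-0.0, -0.0, -1.0]]
ft_force: [0.2, -0.2, -0.1]
grip_width: -0.0
gripper_force: 0.0
```

{"fn": "jog_arm", "kwargs": {"hand": [0,0,0,0,0], "travel": [[0.04,0.033,-0.008],[0.04,0.033,-0.008],[0.04,0.033,-0.008],[0.03,0.024,-0.008],[0.01,0.009,-0.008]], "yaw": [0,0,0,0,0]}}

```text
time_s: 1.4
position: [0.508, -0.2513, 0.1308]
tool_rot: [[0.94, 0.342, -0.0], [0.342, -0.94, 0.0], [-0.0, -0.0, -1.0]]
ft_force: [-0.0, -0.8, -0.8]
grip_width: -0.0
gripper_force: 0.0
```

```bash
python3 - <<'E'
from h import *
s=env.observe(); im=env.get_image("wrist"); c=env.calibration("wrist"); print(c)
cv2.imwrite("pics/w1.png",im[:,:,::-1])
E
```

```text
{'fx': 289.7048479473081, 'fy': 289.7048479473081, 'cx': 322.83032552524327, 'cy': 200.2336631872263, 'hand_eye': array([[ 5.60377643e-04, -9.48658371e-01, -3.16302041e-01,
         8.07432537e-02],
       [ 9.99999576e-01,  3.00686456e-04,  8.69828983e-04,
         1.38101406e-03],
       [-7.30062806e-04, -3.16302395e-01,  9.48658138e-01,
        -1.63011673e-01],
       [ 0.00000000e+00,  0.00000000e+00,  0.00000000e+00,
         1.00000000e+00]])}
```

View pics/w1.png

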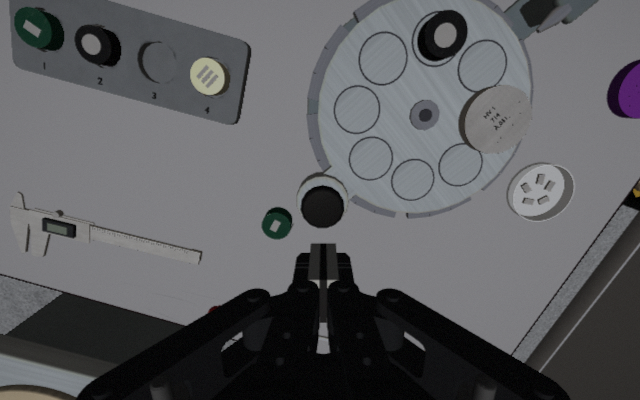

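The wrist view shows the knob at (323,207), the hub at (425,114), and the fingertips at (323,250) just short of the knob in the picture. I'll cast these as rays.

```bash
cat >> h.py <<'E'
def wray(u,v,z,s=None):
    s=s or env.observe(); c=env.calibration("wrist"); R=np.array(s["tool_rot"]); H=c["hand_eye"]
    d=R@H[:3,:3]@[(u-c["cx"])/c["fx"],(v-c["cy"])/c["fy"],1]; p=R@H[:3,3]+s["position"]
    return p+d*(z-p[2])/d[2]
E
python3 - <<'E'
from h import *
for n,u,v,z in(("knob",323,207,.073),("hub",425,114.5,.046),("block",496,119,.058)): print(n,wray(u,v,z))
E
```

```text
knob [ 0.50989209 -0.2517292   0.073     ]
hub [ 0.60469442 -0.30577737  0.046     ]
block [ 0.61962892 -0.35536033  0.058     ]
```

{"fn": "jog_arm", "kwargs": {"hand": [0,0,0,0,0], "travel": [[0.001,0,-0.015],[0,0,-0.015],[0,0,-0.006],[0,0,-0.004],[0,0,-0.002]], "yaw": [0,0,0,0,0]}}

```text
time_s: 2.08
position: [0.5079, -0.253, 0.0894]
tool_rot: [[0.941, 0.34, 0.0], [0.34, -0.941, -0.0], [0.0, 0.0, -1.0]]
ft_force: [0.3, 0.0, 0.5]
grip_width: -0.0
gripper_force: 0.0
```

{"fn": "jog_arm", "kwargs": {"hand": [0,0,0,0,0], "travel": [[0.001,0.001,-0.002],[0,0,-0.002],[0,0,-0.001],[0,0,0],[0,0,0]], "yaw": [0,0,0,0,0]}}

```text
time_s: 2.7
position: [0.509, -0.2518, 0.0845]
tool_rot: [[0.94, 0.34, 0.0], [0.34, -0.94, -0.0], [0.0, 0.0, -1.0]]
ft_force: [0.4, -0.0, 0.6]
grip_width: 0.0001
gripper_force: 0.0
```

{"fn": "jog_arm", "kwargs": {"hand": [0,0,0,0,0], "travel": [[0,0,-0.001],[0,0,-0.001],[0,0,-0.001],[0,0,-0.001],[0,0,0]], "yaw": [0,0,0,0,0]}}

```text
time_s: 3.32
position: [0.5089, -0.2517, 0.0803]
tool_rot: [[0.94, 0.34, -0.0], [0.34, -0.94, 0.0], [-0.0, -0.0, -1.0]]
ft_force: [-0.2, -0.0, 0.2]
grip_width: -0.0002
gripper_force: 0.0
```

```bash
python3 - <<'E'
from h import *
w=env.get_image("wrist")[130:330,220:430,::-1]; s=env.get_image("scene")[150:260,180:400,::-1]
cv2.imwrite("pics/c2.png",np.vstack([cv2.resize(w,(600,300)),cv2.resize(s,(600,300),interpolation=cv2.INTER_CUBIC)]))
E
```

```text
(no output)
```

View pics/c2.png

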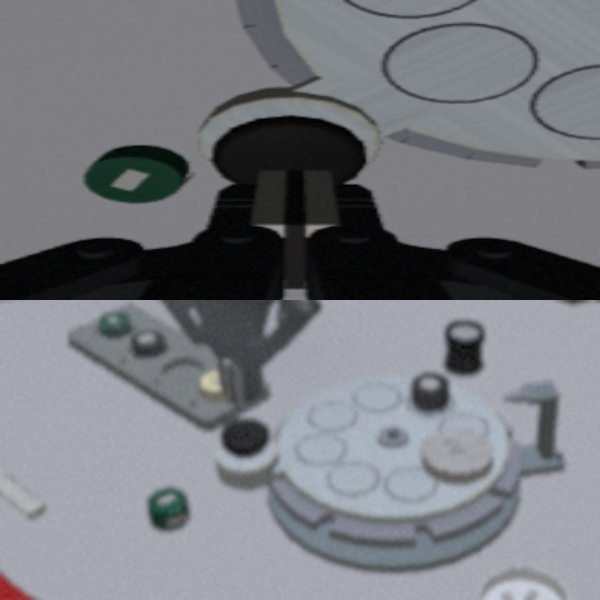

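The fingertips still stand above the knob with no contact. I'll check by projecting the expected tip into both views.

```bash
python3 - <<'E'
from h import *
s=env.observe(); p=s["position"]; print(p,s["ft_force"])
print("knob now",wray(321.5,230,.073))
c=env.calibration("scene"); w=env.calibration("wrist"); H=w["hand_eye"]; R=np.array(s["tool_rot"])
def pr(c,q): return [c["cx"]+c["fx"]*q[0]/q[2], c["cy"]+c["fy"]*q[1]/q[2]]
for o in(0,-.03,-.015,.017):
    t=np.array([0,0,o]); P=p+R@t
    a=pr(c,c["rotation"].T@(P-c["position"])); b=pr(w,H[:3,:3].T@(t-H[:3,3]))
    print(o,"scene crop",(a[0]-180)*600/220,(a[1]-150)*300/110,"wrist crop",(b[0]-220)*600/210,(b[1]-130)*1.5)
K=np.array([.509,-.2517,.073]); a=pr(c,c["rotation"].T@(K-c["position"])); print("knob scene crop",(a[0]-180)*600/220,(a[1]-150)*300/110)
E
```

```text
[ 0.50894226 -0.2517331   0.08041673] [ 0.44510873 -0.23153129 -0.53740161]
knob now [ 0.51273014 -0.25110479  0.073     ]
0 scene crop 242.95745921652681 121.06135306647244 wrist crop 286.6919732437585 165.74411646910156
-0.03 scene crop 239.58603901177185 86.73166128432192 wrist crop 285.4780766876515 204.2514330851535
-0.015 scene crop 241.2897403180768 104.07970370626923 wrist crop 286.13706985955264 183.34680279309765
0.017 scene crop 244.80546417536573 139.87877622818465 wrist crop 287.2236111690557 148.87945875875124
knob scene crop 243.8061963246694 129.27324496827993
```

{"fn": "jog_arm", "kwargs": {"hand": [0,0,0,0,0], "travel": [[0.001,0,-0.0015],[0,0,-0.0015],[0,0,-0.0015],[0,0,-0.0015],[0,0,-0.001]], "yaw": [0,0,0,0,0]}}

```text
time_s: 4.05
position: [0.5099, -0.2517, 0.0733]
tool_rot: [[0.94, 0.34, -0.0], [0.34, -0.94, 0.0], [-0.0, -0.0, -1.0]]
ft_force: [0.2, 0.8, -0.1]
grip_width: 0.0002
gripper_force: 0.0
```

{"fn": "jog_arm", "kwargs": {"hand": [0,0,0,0,0], "travel": [[0,0,-0.001],[0,0,-0.001],[0,0,-0.001],[0,0,-0.001],[0,0,0]], "yaw": [0,0,0,0,0]}}

```text
time_s: 4.68
position: [0.5099, -0.2517, 0.0693]
tool_rot: [[0.94, 0.34, -0.0], [0.34, -0.94, 0.0], [-0.0, -0.0, -1.0]]
ft_force: [-0.1, -0.3, -0.4]
grip_width: -0.0004
gripper_force: 0.0
```

```bash
python3 - <<'E'
from h import *
w=env.get_image("wrist")[130:330,220:430,::-1]; s=env.get_image("scene")[170:230,220:340,::-1]
cv2.imwrite("pics/c3.png",np.vstack([cv2.resize(w,(600,300)),cv2.resize(s,(600,300),interpolation=cv2.INTER_CUBIC)]))
s=env.observe();print(s["joint_efforts"],s["ft_force"],s["wrist_torque"])
E
```

```text
[-1.44793263e-03 -4.93688679e+01 -1.88246441e+01 -4.79922824e-05
 -3.29591112e-04  4.86104170e-05] [-0.16524788 -0.23711871  0.05408332] [-0.00687612 -0.12495854  0.01400171]
```

View pics/c3.png

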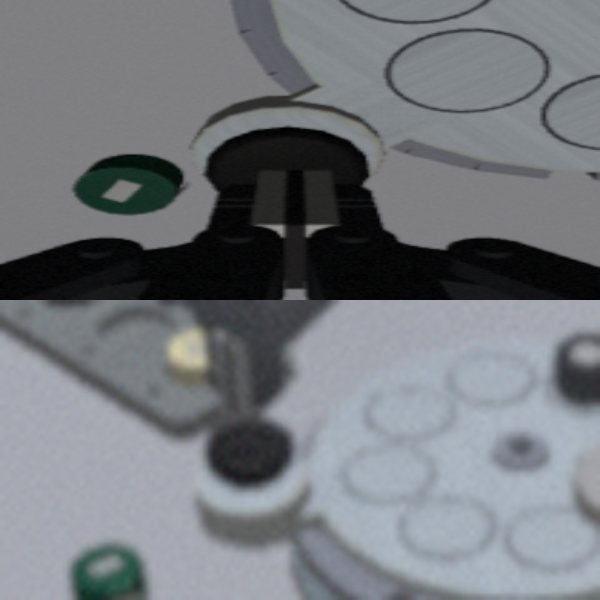

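```bash
python3 - <<'E'
from h import *
s=env.observe(); p=np.array(s["position"])
for z in (.065,.07,.075,.08,.085,.09,.095,.10):
    a=ray("scene",268,192.4,z)-p; b=wray(323,243,z)-p; print(z,a.round(4),b.round(4))
E
```

```text
0.065 [ 0.0129  0.0246 -0.0044] [-0.0032 -0.0029 -0.0044]
0.07 [0.0092 0.0188 0.0006] [-0.0008 -0.002   0.0006]
0.075 [0.0054 0.013  0.0056] [ 0.0016 -0.0012  0.0056]
0.08 [0.0017 0.0072 0.0106] [ 0.004  -0.0003  0.0106]
0.085 [-0.0021  0.0015  0.0156] [0.0063 0.0006 0.0156]
0.09 [-0.0058 -0.0043  0.0206] [0.0087 0.0014 0.0206]
0.095 [-0.0096 -0.0101  0.0256] [0.0111 0.0023 0.0256]
0.1 [-0.0134 -0.0159  0.0306] [0.0135 0.0032 0.0306]
```

Triangulating puts the real tip about 15 mm above the TCP, directly over the knob, so contact should come near TCP z≈0.058. I'll keep feeling down.

{"fn": "jog_arm", "kwargs": {"hand": [0,0,0,0,0], "travel": [[0,0,-0.0025],[0,0,-0.0025],[0,0,-0.0025],[0,0,-0.001],[0,0,-0.001]], "yaw": [0,0,0,0,0]}}

```text
time_s: 5.4
position: [0.5099, -0.2518, 0.0599]
tool_rot: [[0.94, 0.34, -0.0], [0.34, -0.94, -0.0], [-0.0, 0.0, -1.0]]
ft_force: [0.1, 0.9, 0.1]
grip_width: -0.0002
gripper_force: 0.0
```

{"fn": "jog_arm", "kwargs": {"hand": [0,0,0,0,0], "travel": [[0,0,-0.001],[0,0,-0.001],[0,0,-0.001],[0,0,-0.001],[0,0,0]], "yaw": [0,0,0,0,0]}}

```text
time_s: 6.02
position: [0.5099, -0.2517, 0.0559]
tool_rot: [[0.94, 0.34, -0.0], [0.34, -0.94, 0.0], [-0.0, -0.0, -1.0]]
ft_force: [-0.1, -0.5, 0.1]
grip_width: -0.0003
gripper_force: 0.0
```

{"fn": "jog_arm", "kwargs": {"hand": [0,0,0,0,0], "travel": [[0,0,-0.001],[0,0,-0.001],[0,0,-0.001],[0,0,-0.001],[0,0,0]], "yaw": [0,0,0,0,0]}}

```text
time_s: 6.65
position: [0.51, -0.2518, 0.0521]
tool_rot: [[0.94, 0.34, 0.0], [0.34, -0.94, -0.0], [0.0, 0.0, -1.0]]
ft_force: [-0.8, 0.9, 3.9]
grip_width: -0.0
gripper_force: 2.1
```

{"fn": "jog_arm", "kwargs": {"hand": [0,0,0,0,0], "travel": [[0,0,-0.002],[0,0,-0.002],[0,0,-0.002],[0,0,-0.002],[0,0,0]], "yaw": [0,0,0,0,0]}}

```text
time_s: 7.28
position: [0.51, -0.2518, 0.0441]
tool_rot: [[0.94, 0.34, 0.0], [0.34, -0.94, -0.0], [0.0, 0.0, -1.0]]
ft_force: [-1.8, 1.8, 7.4]
grip_width: -0.0002
gripper_force: 3.7
```

{"fn": "jog_arm", "kwargs": {"hand": [0,0,0,0,0], "travel": [[0,0,-0.001],[0,0,-0.0005],[0,0,0],[-0.0038,-0.0076,0],[-0.0032,-0.0079,0]], "yaw": [0,0,0,0.0785,0.0785]}}

```text
time_s: 7.9
position: [0.503, -0.2675, 0.0431]
tool_rot: [[0.874, 0.485, 0.001], [0.485, -0.874, -0.001], [0.0, 0.001, -1.0]]
ft_force: [-2.0, 1.1, 10.6]
grip_width: 0.0001
gripper_force: 5.0
```

{"fn": "jog_arm", "kwargs": {"hand": [0,0,0,0,0], "travel": [[-0.0026,-0.0081,0],[-0.002,-0.0083,0],[-0.0013,-0.0084,0],[-0.0006,-0.0085,0],[0,0,0]], "yaw": [0.0785,0.0785,0.0785,0.0785,0]}}

```text
time_s: 8.52
position: [0.4967, -0.3017, 0.0431]
tool_rot: [[0.684, 0.73, 0.001], [0.73, -0.684, -0.002], [-0.0, 0.002, -1.0]]
ft_force: [-1.0, -0.9, 8.9]
grip_width: -0.0003
gripper_force: 4.6
```

```bash
python3 - <<'E'
from h import *
t=env.get_image("top"); w=env.get_image("wrist")
cv2.imwrite("pics/c4.png",np.hstack([cv2.resize(t[125:275,225:375,::-1],(400,400)),cv2.resize(w[130:330,220:420,::-1],(400,400))]))
E
```

```text
(no output)
```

View pics/c4.png

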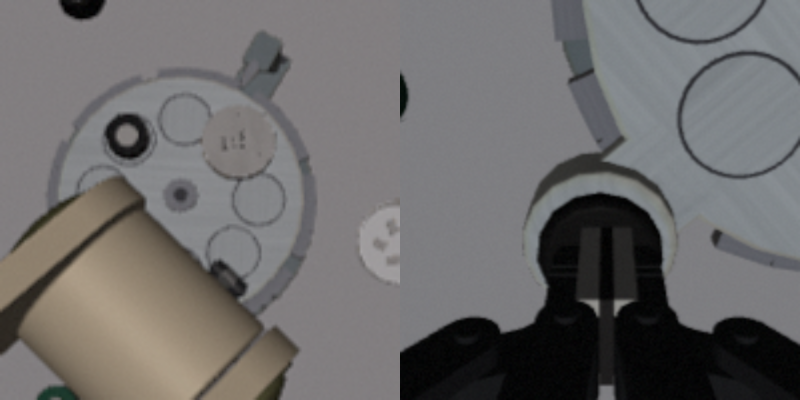

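The table is turning with the knob: about 27° done, with the block at (240,142) in the left crop. 18° remain.

{"fn": "jog_arm", "kwargs": {"hand": [0,0,0,0,0], "travel": [[0,-0.0085,0],[0.0007,-0.0085,0],[0.0014,-0.0084,0],[0.002,-0.0083,0],[0,0,0]], "yaw": [0.0785,0.0785,0.0785,0.0785,0]}}

```text
time_s: 9.25
position: [0.5014, -0.3355, 0.0431]
tool_rot: [[0.425, 0.905, 0.002], [0.905, -0.425, -0.002], [-0.001, 0.003, -1.0]]
ft_force: [0.4, -0.1, 7.1]
grip_width: 0.0003
gripper_force: 3.9
```

```bash
python3 - <<'E'
from h import *
t=env.get_image("top")
A=ray("top",292,197.6,.046)[:2]
# block: bright warm disc; circle search on the upscaled crop
g=cv2.resize(cv2.cvtColor(t,cv2.COLOR_RGB2GRAY)[140:210,280:350],None,fx=6,fy=6,interpolation=cv2.INTER_CUBIC)
r=cv2.HoughCircles(g,cv2.HOUGH_GRADIENT,1.5,60,param1=80,param2=25,minRadius=70,maxRadius=100); print(r)
for c in (r[0][:3] if r is not None else []):
    b=ray("top",280+c[0]/6,140+c[1]/6,.058)[:2]-A; print(c,np.hypot(*b),np.degrees(np.arctan2(b[1],b[0])))
# start-of-job reference from the saved picture
t0=cv2.imread("pics/top0.png"); g0=cv2.resize(cv2.cvtColor(t0,cv2.COLOR_BGR2GRAY)[140:220,280:350],None,fx=6,fy=6,interpolation=cv2.INTER_CUBIC)
r=cv2.HoughCircles(g0,cv2.HOUGH_GRADIENT,1.5,60,param1=80,param2=25,minRadius=70,maxRadius=100)
for c in (r[0][:3] if r is not None else []):
    b=ray("top",280+c[0]/6,140+c[1]/6,.058)[:2]-A; print("start",c,np.hypot(*b),np.degrees(np.arctan2(b[1],b[0])))
cv2.imwrite("pics/c5.png",cv2.resize(t[125:275,225:375,::-1],(600,600),interpolation=cv2.INTER_CUBIC))
E
```

```text
[[[162.75 188.25  83.5 ]]]
[162.75 188.25  83.5 ] 0.05567533652129107 -29.344057243664693
```

View pics/c5.png

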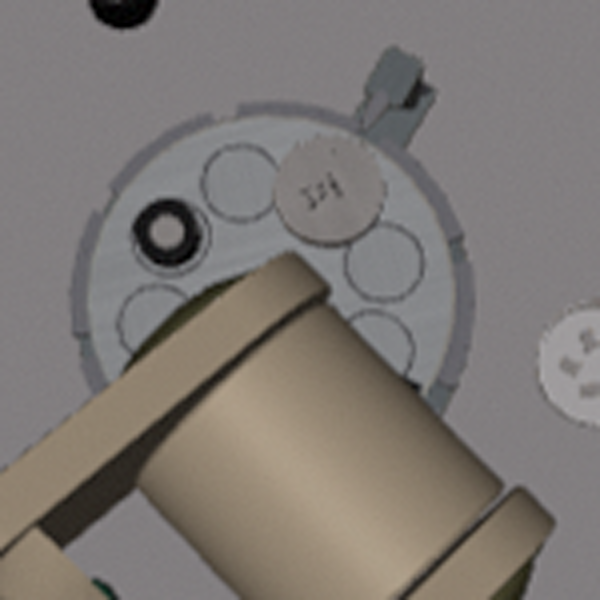

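The block at (329,190) in the crop covers the seat place at the pointer, at −29.3° against an expected ≈−28.8°. That is within the notch capture, so I'll lift straight up.

{"fn": "jog_arm", "kwargs": {"hand": [0,0,0,0,0], "travel": [[0,0,-0.0],[0,0,0.004],[0,0,0.004],[0,0,0.004],[0,0,0.004]], "yaw": [0,0,0,0,0]}}

```text
time_s: 9.93
position: [0.5002, -0.334, 0.058]
tool_rot: [[0.425, 0.905, -0.001], [0.905, -0.425, 0.001], [0.0, -0.001, -1.0]]
ft_force: [-1.0, -0.5, 0.1]
grip_width: 0.0
gripper_force: 0.0
```

{"fn": "jog_arm", "kwargs": {"hand": [0,0,0,0,0], "travel": [[0,0,0.03],[0,0,0.04],[-0.02,-0.02,0.04],[-0.04,-0.03,0.02],[-0.04,-0.03,0]], "yaw": [0,0,0,0,0]}}

```text
time_s: 10.55
position: [0.3998, -0.4152, 0.1898]
tool_rot: [[0.424, 0.906, 0.001], [0.906, -0.424, -0.002], [-0.001, 0.002, -1.0]]
ft_force: [0.3, -0.9, -1.1]
grip_width: -0.0005
gripper_force: 0.0
```

{"fn": "jog_arm", "kwargs": {"hand": [0,0,0,0,0], "travel": [[-0.02,-0.05,0],[-0.02,-0.05,0],[-0.02,-0.05,0],[0,0,0],[0,0,0]], "yaw": [0,0,0,0,0]}}

```text
time_s: 11.18
position: [0.3406, -0.5636, 0.1879]
tool_rot: [[0.425, 0.905, -0.0], [0.905, -0.425, 0.001], [0.001, -0.001, -1.0]]
ft_force: [-0.2, 0.3, -0.5]
grip_width: 0.0001
gripper_force: 0.0
```

```bash
python3 - <<'E'
from h import *
t=env.get_image("top"); s=env.get_image("scene"); print(env.observe()["position"])
A=ray("top",292,197.6,.046)[:2]
g=cv2.resize(cv2.cvtColor(t,cv2.COLOR_RGB2GRAY)[140:210,280:350],None,fx=6,fy=6,interpolation=cv2.INTER_CUBIC)
r=cv2.HoughCircles(g,cv2.HOUGH_GRADIENT,1.5,60,param1=80,param2=25,minRadius=70,maxRadius=100)
for c in (r[0][:3] if r is not None else []):
    b=ray("top",280+c[0]/6,140+c[1]/6,.058)[:2]-A; print(c,np.hypot(*b),np.degrees(np.arctan2(b[1],b[0])))
k,st=blob(t,(280,235,325,270),0,70); K=ray("top",*k,.073)[:2]-A; print("knob",k,st,np.hypot(*K),np.degrees(np.arctan2(K[1],K[0])))
k0=ray("top",260.46,248.11,.073)[:2]-A; print("start knob",np.hypot(*k0),np.degrees(np.arctan2(k0[1],k0[0])))
cv2.imwrite("pics/c6.png",np.hstack([cv2.resize(t[125:275,225:375,::-1],(400,400)),cv2.resize(s[150:260,240:400,::-1],(400,400))]))
E
```

```text
[ 0.3412386  -0.56314023  0.18853759]
[164.25 191.25  82.  ] 0.05510191307656291 -30.27301954722268
knob [307.15488215 254.40740741] [ 18  10  19  20 297] 0.1109628144294258 -163.3511844664264
start knob 0.11025633039014347 151.8110426197987
```

View pics/c6.png

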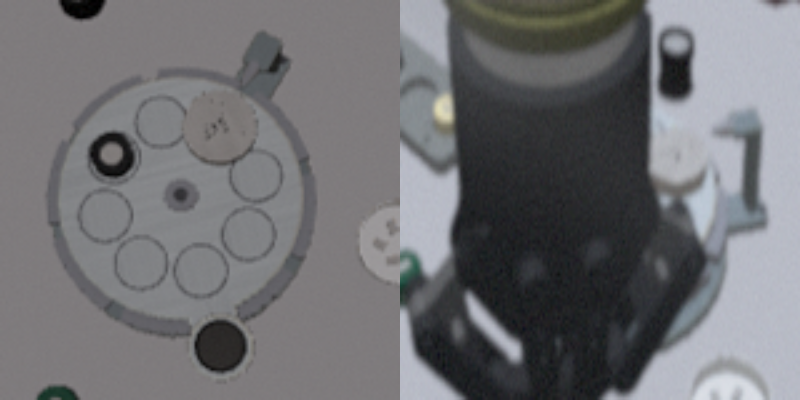

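The table turned 44.8° (knob now at −163.4°). I'll move the hand back to where it started, so the scene camera can check the knob's height.

{"fn": "jog_arm", "kwargs": {"hand": [0,0,0,0,0], "travel": [[-0.05,0.015,0.01],[-0.05,0.015,0.01],[-0.05,0.015,0],[0,0,0],[0,0,0]], "yaw": [0,0,0,0,0]}}

```text
time_s: 11.9
position: [0.1914, -0.519, 0.2088]
tool_rot: [[0.424, 0.906, 0.0], [0.906, -0.424, -0.001], [-0.0, 0.001, -1.0]]
ft_force: [0.2, 0.6, 0.7]
grip_width: -0.0001
gripper_force: 0.0
```

```bash
python3 - <<'E'
from h import *
s=env.get_image("scene"); t=env.get_image("top"); s0=cv2.imread("pics/scene0.png")[:,:,::-1]; t0=cv2.imread("pics/top0.png")[:,:,::-1]
c=env.calibration("scene")
def proj(P): q=c["rotation"].T@(P-c["position"]); return np.array([c["cx"]+c["fx"]*q[0]/q[2],c["cy"]+c["fy"]*q[1]/q[2]])
for n,ti,si,bx in(("start",t0,s0,(245,230,280,265)),("now",t,s,(280,235,325,270))):
    k,_=blob(ti,bx,0,70)
    for z in(.067,.073):
        p=proj(ray("top",*k,z)); u,v=p.round().astype(int)
        m,st=blob(si,(u-14,v-10,u+15,v+11),0,70); print(n,z,p,"seen",m,st)
u,v=p.round().astype(int)
cv2.imwrite("pics/c7.png",cv2.resize(s[150:260,200:420,::-1],(800,400),interpolation=cv2.INTER_CUBIC))
E
```

```text
start 0.067 [269.03867466 199.76499963] seen [269.28947368 200.16447368] [  7   5  16  12 152]
start 0.073 [268.8952872  197.54778696] seen [269.28947368 200.16447368] [  7   7  16  12 152]
now 0.067 [292.3264124  222.22524221] seen [292.60655738 222.65027322] [  6   5  18  13 183]
now 0.073 [292.11487121 219.80078885] seen [292.60655738 222.65027322] [  6   7  18  13 183]
```

View pics/c7.png

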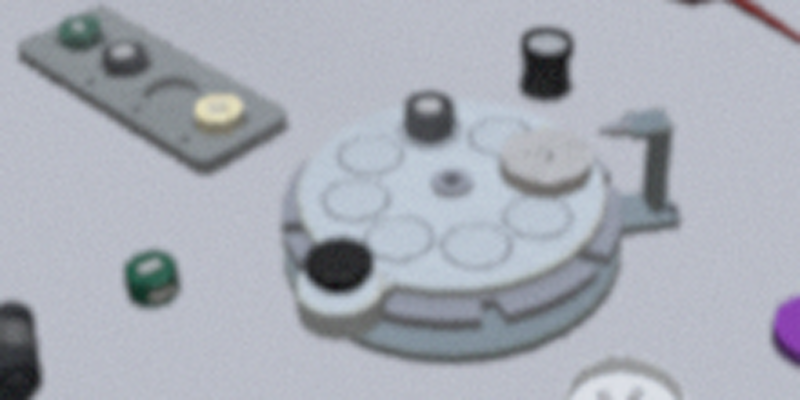

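The scene view shows the block at (546,160) beside the pointer tip. The knob at (338,263) sits at the same height relative to prediction as at the start, so the plunger is up in its notch. The hand is clear.

```bash
python3 -c "
from rig import env
print(env.close_job())"
```

```text
the job is handed in; nothing more can be done
None
```

The job is handed in: the table turned one station anticlockwise (44.8° measured), the reference block is at the pointer, the plunger is back up in its notch by the camera check, and the hand is clear.

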